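Punch the drill spot in a bracket blank through the jig's guide bush

TASK

Take the spring-loaded centre punch out of its stand, put its nose down the guide bush of the drill jig and press straight down on the bracket blank just until the punch's hidden spring snaps, well under 25 N. Then put the punch back in its stand, upright with its collar down on the block, and let go. Do not set the punch off anywhere else, never push on the jig with 25 N or more, and leave the things lying round about where they are.

Things in the scene. Friction and masses are not known exactly. Their poses are not given: they have to be found in the camera images.
- punch_grip (a point): centre of the bare-steel handle of the upright centre punch, on its axis, half-way up, 34 mm above the collar's underside; z up along the punch. Handle 16 mm diameter, 56 mm long; above it a dark cap 13 mm in diameter, whose top is 34 mm above this point. Mass about 0.14 kg. Grasp the handle from above, with 40 N or more
- punch_collar (a point): on the punch's axis at the underside of its dark collar (22 mm diameter, 6 mm high), 34 mm below punch_grip. Below the collar: nose 10 mm diameter, 38 mm long, end chamfered; then the plunger, 5 mm diameter, 12 mm long
- punch_tip (a point): the plunger's point, 50 mm below the collar's underside (84 mm below punch_grip). The plunger stays put until pushed with about 11 N; then the spring lets go: it slides 4 mm up into the nose while its resistance falls to about 3 N, and meets a hard stop, where the force climbs again at once. Unloaded it springs back out
- jig: drill jig fixed to the bench: dark steel base 130 x 96 x 10 mm (x, y, z), two cheeks with a bridge along y that carries the square aluminium guide bush; origin under the middle of the base. A steel bracket blank lies on packing under the bridge; its thickness is not known: its top is 31 to 40 mm below the bush's mouth
- bush (a point): centre of the guide bush's upper mouth: aluminium block 34 x 34 mm, its top 56 mm above the bench, with a vertical through hole 11.6 mm in diameter, 26 mm deep, mouth chamfered 2.5 mm. Screw heads on the bridge 40 mm to either side stand 4 mm above it. z is up
- stand_mouth (a point): centre of the mouth of the stand's hole: fixed wooden block 64 x 64 mm on a steel foot 84 x 84 mm, its top 62 mm above the bench, vertical hole 14.5 mm in diameter, 52 mm deep, chamfer 3 mm. The punch hangs in it by its collar, which rests on the block; its tip touches nothing. z is up
- v_block: bystander: pale notched vee block 55 x 36 x 32 mm, origin under its middle
- lens: bystander: black round eyeglass 41 mm in diameter, 36 mm high, origin under its middle
- stone: bystander: brown sharpening stone 20 x 85 x 12 mm, origin under its middle
- tall_gauge: bystander: small steel gauge block 9 x 30 x 20 mm, origin under its middle
Not all that is in view belongs to the job. Leave any blue or green look-alike of the part that bears punch_grip alone.

How it is judged:
By the outcome, as a careful person would: the job done as asked, in the order asked, and still so for the second after the job is handed in, with the robot touching nothing.
It also fails if it takes over 58 s, if anything falls off the work surface, if the arm or the gripper's body presses on something with over 40 N, if the wrist force passes 120 N, or if a joint passes its speed limit or range.

ROBOT

A 7-joint arm with a two-finger parallel gripper is mounted at the origin on a cart in front of the work surface, level with it; the furniture and walls round the work are solid. World frame = base frame: x ahead of the robot, y to its left, z up, the work surface at z = 0. Lengths are in m, angles in rad, forces in N, time in s.
With the tool pointing down it reaches from about 0.4 to 0.85 m from the base axis. Payload 10.4 kg.
Tool frame: the origin (TCP) lies midway between the tips of the shut fingers; the grasp point (between the pads) lies 19 mm behind it; z points along the fingers, y is the line along which they close (so a half turn about z gives the same grasp; the last joint's range is limited). The gripper opens to 87 mm and grips with 3 to 60 N. Pads are 19 mm wide; open, the fingers measure 117 mm over their backs; the gripper's body (75 mm by 190 mm) begins 51 mm behind the grasp point.
Start: joints at [-1.371, 0.332, -0.065, 1.46, 0.022, 1.35, -0.088], TCP at [0.138, 0.61, 0.223] pointing down, gripper open.
Joint ranges: [-2.6, 2.6], [-0.5, 2.12], [-1.47, 1.34], [0.16, 2.42], [-1.27, 4.41], [0.06, 2.06], [-2.6, 2.6]. Speed limits (rad/s): [2.22, 2.22, 2.79, 2.79, 3.14, 3.14, 3.14].

INTERFACE

Orientations are given as a unit quaternion [x, y, z, w].
In Python, from bench import r gives the robot as it stands.
- The arm moves only by the tool apply_moves, never from a script. Its argument "steps" is a list of rows, each a list of 7 numbers: the turn, a rotation vector about the tool's x, y, z in rad, then the shift along the tool's x, y, z in mm, then the opening, from -1 (shut) to 1 (fully open). In form: [[ax, ay, az, x, y, z, claw], ...]. A call has 1 to 20 rows; each row is the pose to reach, as a shift and turn from the pose commanded when the call began, along the tool's axes at that moment; what a row does not reach only later rows make up. A row lasts 1/12 s, in which the tool goes at most 41.7 mm and 7.16 degrees, less where a joint would pass 70% of its speed; a pose out of reach is approached as far as the arm can. A call with a gripper value outside its range is refused whole. The fingers move at their own pace and stop on an object; "force" is the grip in N (left out, the last holds). Time passes only in rows, so rows that repeat a pose let the fingers close. It gives the time, the measured TCP pose, the force, the opening and the grip force at its end, in the units of the state.
- r.read_state(): the state, without advancing time (a new reading comes with each control period).
- r.camera(name): name is "side" or "top" or "wrist"; returns a dict with "pixels" (384x512x3 uint8, red, green, blue), "z_map" (384x512 float32, m along the optical axis (not along the pixel's ray), 0 where there is no reading), "fovy" (degrees; the focal length in pixels is half the picture's height over the tangent of half this angle, whatever the lens; pixels are square), "cx", "cy" (the principal point, pixels), "position" and "orientation" of the camera in the world. Camera axes: x right, y down, z forward; pixel columns grow to the right and rows downward; lengths in m; the calibration is good to about 2 mm. A picture is of the moment at which its call begins.
- r.close_job(): hands the job in; it is judged then, once.
The state is a dict: "time": time; "joint_positions": joint angles; "joint_vel": joint speeds; "joint_torque": joint torques, N m; "ee_pos": TCP position; "eef_rot": TCP orientation; "ft_force": force on the tool from outside, world axes, zero at the start; "torque": the same for the moment, N m; "width": finger opening in m; "grip_force": force on a finger pad.
Only numpy, scipy, OpenCV 4.12 (cv2) and the standard library are available. Lean on these libraries where they do the work, as an engineer would, in place of code of your own. Each camera call takes 0.05 s, during which the arm holds its last target. There are 200 camera calls.

## Working session

There is one attempt and no reset: what is moved stays moved. The work goes in short steps, Python scripts to look and compute and a tool call to move; the robot and the scene stay as the last step left them, time stands still between calls to the robot, and variables do not carry over. Pictures are saved under pics/ and viewed, at most 10 in all, crops included, and the job is handed in when it is done.

Besides the shell and the picture viewer there is one more tool, called after "Emit:" as name([rows], argument=value, ...), one row to a line, values as JSON. apply_moves: Moves the arm, as the interface text tells. Its arguments: {"type":"object","properties":{"steps":{"type":"array","items":{"type":"array","items":{"type":"number"}}},"force":{"type":"number"}},"required":["steps"]}

```bash
mkdir -p pics
cat > h.py <<'E'
import numpy as np, cv2
from scipy.spatial.transform import Rotation as R
from bench import r
def cam(n,save=None):
    c=r.camera(n)
    c['f']=192/np.tan(np.radians(c['fovy'])/2)
    if save: cv2.imwrite(f'pics/{save}.png',c['pixels'][:,:,::-1])
    return c
def rot(c):
    o=np.array(c['orientation'])
    return R.from_quat(o).as_matrix() if o.size==4 else o.reshape(3,3)
def cloud(c):
    v,u=np.mgrid[:384,:512]; z=c['z_map']
    P=np.stack([(u-c['cx'])/c['f']*z,(v-c['cy'])/c['f']*z,z],-1)
    return P@rot(c).T+np.array(c['position'])
def onplane(c,u,v,h):
    d=rot(c)@np.array([(u-c['cx'])/c['f'],(v-c['cy'])/c['f'],1]); p=np.array(c['position'])
    return p+d*(h-p[2])/d[2]
def proj(c,P):
    q=rot(c).T@(np.array(P)-np.array(c['position'])); return c['f']*q[0]/q[2]+c['cx'],c['f']*q[1]/q[2]+c['cy']
E
python3 - <<'E'
from h import *
import pickle
s=r.read_state(); print(s)
ims=[]
for n in ['top','side']:
    c=cam(n); pickle.dump(c,open(n+'.pkl','wb')); ims.append(c['pixels']); print(n,c['position'],c['orientation'],c['fovy'],c['cx'],c['cy'])
    cv2.imwrite(f'pics/{n}1.png',cv2.resize(c['pixels'][:,:,::-1],(800,600)))
E
```

```text
{'time': 0.0, 'joint_positions': array([-1.37058489,  0.33284938, -0.0646902 ,  1.46091154,  0.02158641,
        1.34985052, -0.08850974]), 'joint_vel': array([ 5.59395057e-04,  2.08402861e-04,  1.53028426e-03, -1.04293638e-04,
        1.30609473e-04,  8.60656838e-05, -1.45307473e-03]), 'joint_torque': array([ 5.84182744e-04, -6.23258400e+01,  2.49110861e-02, -3.89892876e+01,
       -6.13276125e-02,  4.00123664e-02,  1.52069429e-04]), 'ee_pos': array([0.13803372, 0.60920093, 0.22178215]), 'eef_rot': array([ 1.11176201e-01,  9.93800490e-01, -6.60190638e-04, -4.92425900e-05]), 'ft_force': array([-0.62476559, -0.67671029,  0.08457508]), 'torque': array([-0.06806177, -0.0039097 , -0.00957493]), 'grip_force': 0.0, 'width': 0.08692273428954939}
top [0.42252937 0.05546372 1.07761079] [ 0.71084797 -0.70165829  0.0324961  -0.03626038] 51.80823709413148 259.1374342176052 185.9606706455457
side [0.227776   0.6599708  0.61975188] [-0.19954924  0.88728697 -0.4070339   0.08500199] 50.25438186951971 256.27369230173997 193.32223456134474
```

View pics/top1.png

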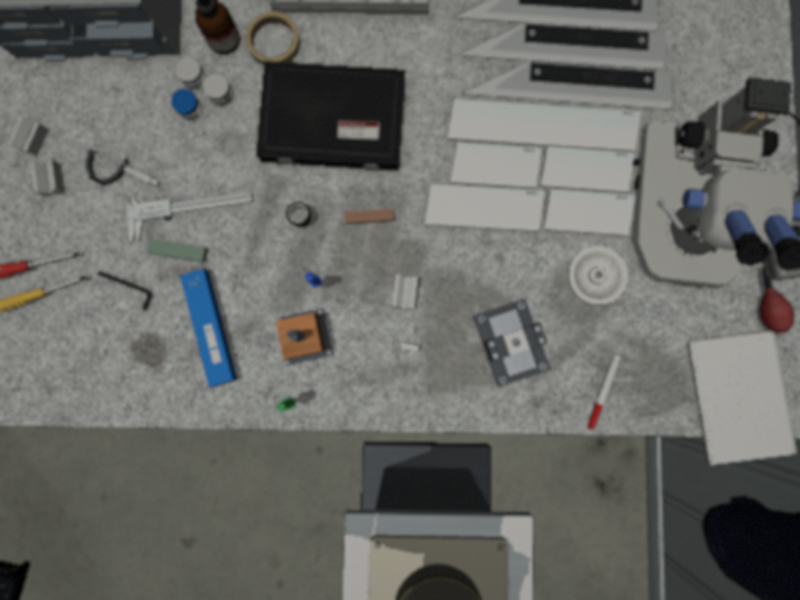

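View pics/side1.png

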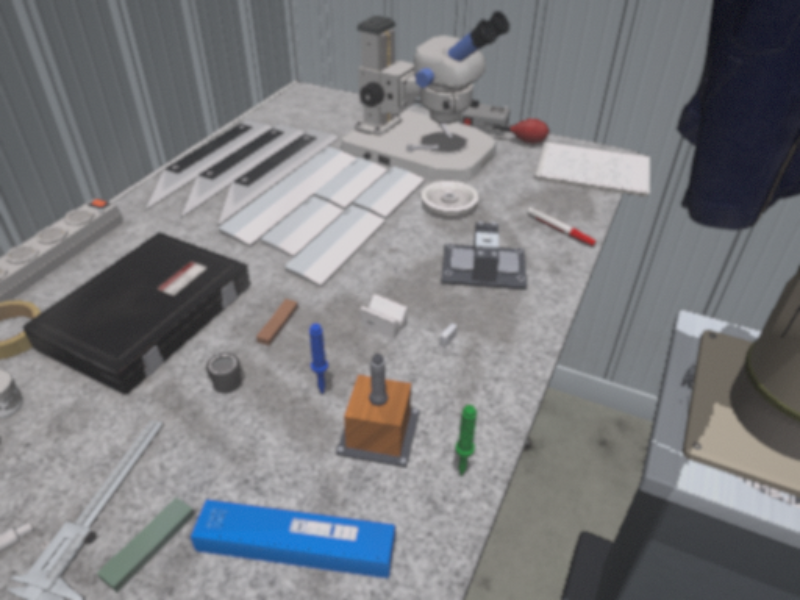

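The top view (800x600) shows the stand with the punch at about (300,335) and the jig at (512,342), its bush at about (516,342). The look-alikes are blue at (313,279) and green at (286,404). The side view shows the upright punch at (378,375) and the bush at (486,240).

Run:
```python
from h import *
import pickle
for n in ['top','side']:
    c=pickle.load(open(n+'.pkl','rb')); W=cloud(c); p=c['pixels'].astype(int)
    print(n, proj(c,[0.5,0.2,0]))
    hsv=cv2.cvtColor(c['pixels'],cv2.COLOR_RGB2HSV)
    # stand top: orange & height
    o=(hsv[...,0]<20)&(hsv[...,1]>120)&(W[...,2]>.055)&(W[...,2]<.069)
    o=cv2.morphologyEx(o.astype(np.uint8),cv2.MORPH_OPEN,np.ones((3,3)))
    k,l,st,ce=cv2.connectedComponentsWithStats(o)
    for i in range(1,k):
        if st[i,4]>60:
            pts=W[l==i][:,:2].astype(np.float32)*1000; print('orange',st[i],cv2.minAreaRect(pts),np.median(W[l==i][:,2]))
    if n=='top':
        vs=[(300,335,.062),(516,342,.056),(512,342,.01),(313,279,.06),(286,404,.06),(405,291,.03),(410,347,.02),(298,213,.036)]
        for a,b,h in vs: print(a,b,onplane(c,a*.64,b*.64,h).round(3),W[int(b*.64),int(a*.64)].round(3))
    # above stand: punch
    C=onplane(c,*( (192,214) if n=='top' else (241,262)),.062)
    m=(W[...,2]>.075)&(np.hypot(W[...,0]-.34,W[...,1]-.24)<.08) if False else None
    for lab,ctr in (('stand',(300,335) if n=='top' else (378,375)),('jig',(516,342) if n=='top' else (486,240))):
        u,v=int(ctr[0]*.64),int(ctr[1]*.64); sl=(slice(max(0,v-30),v+30),slice(u-30,u+30))
        Q=W[sl].reshape(-1,3)
        lo,hi=((.075,.14) if lab=='stand' else (.050,.0625))
        m=(Q[:,2]>lo)&(Q[:,2]<hi)
        print(lab,m.sum(),np.median(Q[m],0).round(4) if m.any() else '',cv2.minAreaRect(Q[m][:,:2].astype(np.float32)*1000) if m.sum()>3 else '', Q[m].max(0) if m.any() else '')
```

```text
top (np.float64(208.4998137339824), np.float64(195.38141777338515))
orange [178 201  28  28 512] ((445.8758544921875, 234.78085327148438), (61.80458450317383, 63.18130111694336), 13.276268005371094) 0.06091894096184902
300 335 [0.446 0.233 0.062] [0.446 0.227 0.094]
516 342 [ 0.439 -0.123  0.056] [ 0.442 -0.129  0.016]
512 342 [ 0.44  -0.124  0.01 ] [ 0.442 -0.115  0.052]
313 279 [0.539 0.214 0.06 ] [0.535 0.207 0.11 ]
286 404 [0.334 0.253 0.06 ] [0.339 0.243 0.109]
405 291 [0.524 0.062 0.03 ] [0.526 0.062 0.014]
410 347 [0.429 0.052 0.02 ] [0.429 0.053 0.017]
298 213 [0.656 0.247 0.036] [0.658 0.25  0.031]
stand 53 [0.4462 0.2322 0.1237] ((446.272216796875, 234.00193786621094), (14.562464714050293, 13.356797218322754), 15.10909652709961) [0.45422017 0.24058456 0.13203929]
jig 404 [ 0.4417 -0.1233  0.0539] ((441.49334716796875, -122.994384765625), (35.52421569824219, 92.05516815185547), 19.502321243286133) [ 0.47058492 -0.07559096  0.0615795 ]
side (np.float64(226.31189677150994), np.float64(254.26478351928785))
orange [222 241  40  35 864] ((445.3065185546875, 238.5080108642578), (63.18580627441406, 63.26128005981445), 13.386611938476562) 0.06295683597215501
stand 251 [0.4433 0.2421 0.1086] ((445.93072509765625, 238.40049743652344), (15.589836120605469, 14.966630935668945), 26.231657028198242) [0.45414052 0.24586772 0.13314052]
jig 364 [ 0.44   -0.1164  0.0561] ((440.3640441894531, -120.357177734375), (35.34925842285156, 92.4047622680664), 19.777223587036133) [ 0.47189758 -0.07265399  0.06229713]
```

Emit:
apply_moves([
  [0, 0, 0, -383, -296, 0, 1],
  [0, 0, 0, -383, -296, 0, 1],
  [0, 0, 0, -383, -296, 0, 1],
  [0, 0, 0, -383, -296, 0, 1],
  [0, 0, 0, -383, -296, 0, 1],
  [0, 0, 0, -383, -296, 0, 1],
  [0, 0, 0, -383, -296, 0, 1],
  [0, 0, 0, -383, -296, 0, 1],
  [0, 0, 0, -383, -296, 0, 1],
  [0, 0, 0, -383, -296, 0, 1],
  [0, 0, 0, -383, -296, 0, 1],
  [0, 0, 0, -383, -296, 0, 1],
  [0, 0, 0, -383, -296, 0, 1],
  [0, 0, 0, -383, -296, 0, 1],
  [0, 0, 0, -383, -296, 0, 1],
  [0, 0, 0, -383, -296, 0, 1],
  [0, 0, 0, -383, -296, 0, 1],
], force=50)

```text
time: 1.52
ee_pos: [0.4454, 0.2374, 0.2224]
eef_rot: [0.11, 0.994, 0.0, -0.0]
ft_force: [-0.5, 0.5, 0.5]
width: 0.0874
grip_force: 0.0
```

Run:
```python
from h import *
import pickle
c=cam('wrist','wrist1'); pickle.dump(c,open('wrist.pkl','wb')); print(c['position'],c['orientation'],proj(c,[.446,.236,.13]),proj(c,[.446,.236,.062]))
print(r.read_state()['ee_pos'])
W=cloud(c)
for lo,hi in ((.058,.066),(.068,.085),(.09,.12),(.123,.136)):
    m=(W[...,2]>lo)&(W[...,2]<hi)&(np.hypot(W[...,0]-.446,W[...,1]-.236)<.05)
    if m.sum()>5: print(lo,m.sum(),cv2.minAreaRect(W[m][:,:2].astype(np.float32)*1000))
```

```text
[0.37651674 0.25156288 0.38432174] [0.77399027 0.61968244 0.08117603 0.10170148] (np.float64(256.44943724008345), np.float64(196.25443649137563)) (np.float64(256.4472495403389), np.float64(180.7655120108068))
[0.44555125 0.23725003 0.22246603]
0.058 2418 ((446.3705139160156, 235.47018432617188), (64.20247650146484, 64.01128387451172), 13.489603996276855)
0.068 59 ((441.35321044921875, 234.59555053710938), (11.330410957336426, 18.485519409179688), 2.4131298065185547)
0.09 103 ((442.1550598144531, 236.1567840576172), (16.28438377380371, 8.564033508300781), 81.65596771240234)
0.123 182 ((445.66259765625, 235.3455810546875), (13.51799201965332, 14.731185913085938), 13.314933776855469)
```

View pics/wrist1.png

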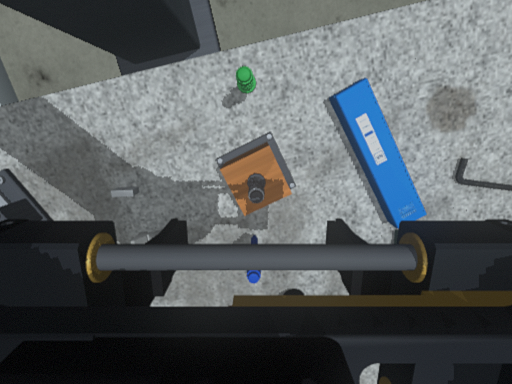

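The wrist view shows the punch centred between the open fingers at (256,190), and the stand square is in view. I'll descend and grasp.

Emit:
apply_moves([
  [0, 0, 0, -1, -1.5, 40, 1],
  [0, 0, 0, -1, -1.5, 80, 1],
  [0, 0, 0, -1, -1.5, 115, 1],
  [0, 0, 0, -1, -1.5, 135, 1],
  [0, 0, 0, -1, -1.5, 145, 1],
  [0, 0, 0, -1, -1.5, 145, 1],
  [0, 0, 0, -1, -1.5, 145, 1],
  [0, 0, 0, -1, -1.5, 145, -1],
  [0, 0, 0, -1, -1.5, 145, -1],
  [0, 0, 0, -1, -1.5, 145, -1],
  [0, 0, 0, -1, -1.5, 145, -1],
  [0, 0, 0, -1, -1.5, 145, -1],
  [0, 0, 0, -1, -1.5, 145, -1],
  [0, 0, 0, -1, -1.5, 145, -1],
  [0, 0, 0, -1, -1.5, 145, -1],
  [0, 0, 0, -1, -1.5, 145, -1],
  [0, 0, 0, -1, -1.5, 145, -1],
  [0, 0, 0, -1, -1.5, 145, -1],
], force=50)

```text
time: 3.07
ee_pos: [0.4468, 0.2346, 0.0775]
eef_rot: [0.111, 0.994, 0.0, -0.0]
ft_force: [0.2, -1.0, -0.7]
width: 0.0218
grip_force: 0.0
```

Emit:
apply_moves([
  [0, 0, 0, 0, 0, 0, -1],
  [0, 0, 0, 0, 0, 0, -1],
  [0, 0, 0, 0, 0, 0, -1],
  [0, 0, 0, 0, 0, 0, -1],
  [0, 0, 0, 0, 0, 0, -1],
  [0, 0, 0, 0, 0, 0, -1],
])

```text
time: 3.57
ee_pos: [0.447, 0.2348, 0.0776]
eef_rot: [0.111, 0.994, 0.0, 0.0]
ft_force: [0.8, 1.4, 0.7]
width: 0.0153
grip_force: 50.0
```

Emit:
apply_moves([
  [0, 0, 0, 0, 0, -10, -1],
  [0, 0, 0, 0, 0, -30, -1],
  [0, 0, 0, 0, 0, -60, -1],
  [0, 0, 0, 0, 0, -90, -1],
  [0, 0, 0, 0, 0, -110, -1],
  [0, 0, 0, 0, 0, -120, -1],
  [0, 0, 0, 0, 0, -120, -1],
  [0, 0, 0, 0, 0, -120, -1],
  [0, 0, 0, 0, 0, -120, -1],
])

```text
time: 4.32
ee_pos: [0.4461, 0.234, 0.1959]
eef_rot: [0.111, 0.994, -0.001, -0.001]
ft_force: [0.6, -0.4, -2.9]
width: 0.0148
grip_force: 50.0
```

Emit:
apply_moves([
  [0, 0, 0, -4, -20, 0, -1],
  [0, 0, 0, -12, -55, 0, -1],
  [0, 0, 0, -20, -93, 0, -1],
  [0, 0, 0, -28, -131, 0, -1],
  [0, 0, 0, -36, -169, 0, -1],
  [0, 0, 0, -45, -207, 0, -1],
  [0, 0, 0, -53, -245, 0, -1],
  [0, 0, 0, -61, -283, 0, -1],
  [0, 0, 0, -69, -321, 0, -1],
  [0, 0, 0, -73, -341, 0, -1],
  [0, 0, 0, -75, -349, 0, -1],
  [0, 0, 0, -75, -349, 0, -1],
  [0, 0, 0, -75, -349, 0, -1],
  [0, 0, 0, -75, -349, 0, -1],
  [0, 0, 0, -75, -349, 0, -1],
])

```text
time: 5.57
ee_pos: [0.443, -0.1207, 0.1972]
eef_rot: [0.11, 0.994, 0.0, -0.0]
ft_force: [-0.5, 0.3, -0.6]
width: 0.015
grip_force: 50.0
```

Run:
```python
from h import *
import pickle
c=cam('wrist','wrist2'); pickle.dump(c,open('wrist2.pkl','wb'));s=r.read_state(); print(s['ee_pos'],s['eef_rot']); print(proj(c,[.442,-.123,.056]),proj(c,[*s['ee_pos'][:2],s['ee_pos'][2]-.065]))
W=cloud(c)
for lo,hi in ((.050,.0585),(.06,.066),(.058,.066)):
    m=(W[...,2]>lo)&(W[...,2]<hi)&(np.hypot(W[...,0]-.446,W[...,1]+.123)<.05)
    if m.sum()>5: print(lo,m.sum(),cv2.minAreaRect(W[m][:,:2].astype(np.float32)*1000))
d=cam('side'); pickle.dump(d,open('side2.pkl','wb'))
im=d['pixels'][:,:,::-1]; u,v=map(int,proj(d,[.442,-.123,.10])); print(u,v)
x0,y0=max(0,u-64),max(0,v-48); print(x0,y0)
cv2.imwrite('pics/both2.png',np.hstack([cv2.resize(im[y0:y0+96,x0:x0+96],(400,400),interpolation=2),cv2.resize(c['pixels'][130:250,196:316,::-1],(400,400),interpolation=2)]))
```

```text
[ 0.44302397 -0.12097485  0.19729793] [ 1.10011751e-01  9.93930262e-01  3.96246051e-05 -2.18751441e-04]
(np.float64(255.40389267970346), np.float64(183.3922715836743)) (np.float64(257.6616674781828), np.float64(204.15535659062172))
0.05 2261 ((441.4000549316406, -123.9634017944336), (36.267269134521484, 92.29486846923828), 19.43219566345215)
0.06 48 ((440.6332702636719, -123.73936462402344), (26.3956356048584, 86.25894927978516), 19.4371337890625)
0.058 193 ((441.11517333984375, -123.89105987548828), (28.12055206298828, 88.25868225097656), 19.19056510925293)
313 137
249 89
```

View pics/both2.png

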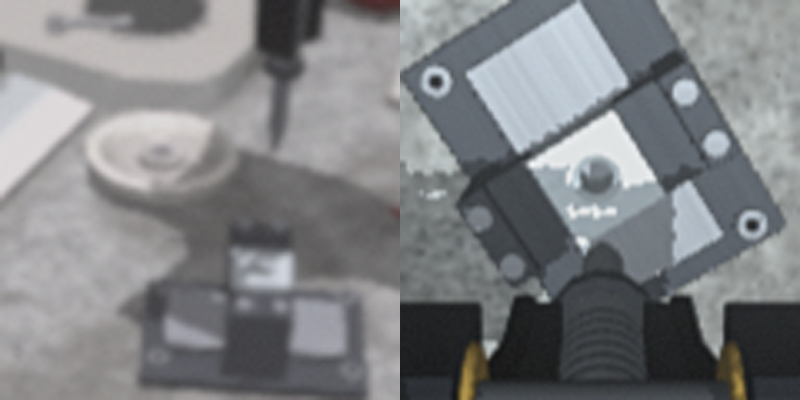

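The wrist crop shows the bush hole at (598,178) and the punch tip at (602,245). The punch hangs straight. I'll centre it, lower it to just above the mouth and look again.

Emit:
apply_moves([
  [0, 0, 0, 0, -2.5, 20, -1],
  [0, 0, 0, 0, -2.5, 40, -1],
  [0, 0, 0, 0, -2.5, 55, -1],
  [0, 0, 0, 0, -2.5, 63, -1],
  [0, 0, 0, 0, -2.5, 63, -1],
  [0, 0, 0, 0, -2.5, 63, -1],
  [0, 0, 0, 0, -2.5, 63, -1],
])

```text
time: 6.25
ee_pos: [0.443, -0.1247, 0.1354]
eef_rot: [0.111, 0.994, 0.0, 0.001]
ft_force: [0.4, 0.8, -1.6]
width: 0.0151
grip_force: 50.0
```

Run:
```python
from h import *
import pickle
E=[]
c=cam('wrist'); d=cam('side'); E.append(r.read_state()['ee_pos'])
t=cam('top');E.append(r.read_state()['ee_pos']); print(E, r.read_state()['ft_force'])
e=np.mean(E,0)
out=[]
for k in (c,d):
    u,v=map(int,proj(k,[.4423,-.1234,.062])); print(u-24,v-24, proj(k,[.4423,-.1234,.056]),proj(k,[e[0],e[1],e[2]-.065]))
    out.append(cv2.resize(k['pixels'][v-24:v+24,u-24:u+24,::-1],(400,400),interpolation=2))
cv2.imwrite('pics/both3.png',np.hstack(out))
```

```text
[array([ 0.44300791, -0.12476867,  0.13541292]), array([ 0.44290246, -0.12477109,  0.13529935])] [-0.06722085 -1.41717251 -1.45542592]
235 175 (np.float64(259.0755030191654), np.float64(198.0672584037462)) (np.float64(257.8335858461274), np.float64(203.8020909450731))
287 126 (np.float64(311.14707918682046), np.float64(152.94111912338963)) (np.float64(311.67959038207493), np.float64(147.58039835856133))
```

View pics/both3.png

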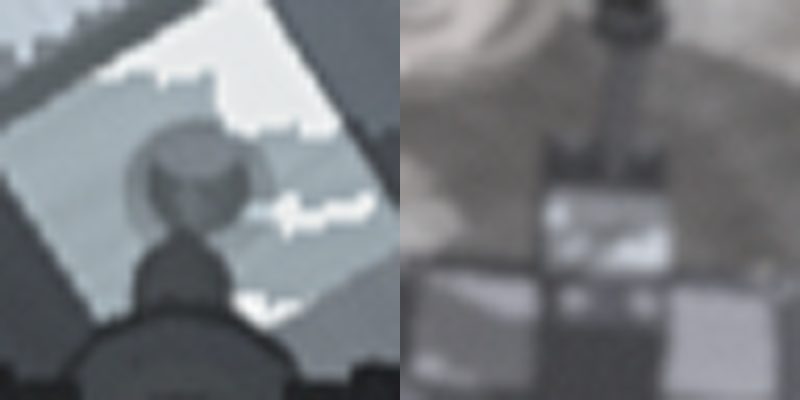

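In the wrist crop the hole is centred at (200,180) and the tip at (184,232), so the tip needs to shift about 2 mm along +y. The side crop shows the nose above the bush. I'll shift and lower it into the mouth.

Emit:
apply_moves([
  [0, 0, 0, 0.4, 1.9, 0, -1],
  [0, 0, 0, 0.4, 1.9, 5, -1],
  [0, 0, 0, 0.4, 1.9, 10, -1],
  [0, 0, 0, 0.4, 1.9, 15, -1],
  [0, 0, 0, 0.4, 1.9, 20, -1],
  [0, 0, 0, 0.4, 1.9, 23, -1],
  [0, 0, 0, 0.4, 1.9, 26, -1],
  [0, 0, 0, 0.4, 1.9, 28, -1],
  [0, 0, 0, 0.4, 1.9, 28, -1],
  [0, 0, 0, 0.4, 1.9, 28, -1],
])

```text
time: 7.23
ee_pos: [0.4424, -0.1229, 0.1065]
eef_rot: [0.111, 0.994, -0.0, -0.0]
ft_force: [0.1, -0.6, -1.8]
width: 0.0149
grip_force: 50.0
```

Emit:
apply_moves([
  [0, 0, 0, 0, 0, 2, -1],
  [0, 0, 0, 0, 0, 4, -1],
  [0, 0, 0, 0, 0, 6, -1],
  [0, 0, 0, 0, 0, 6, -1],
])

```text
time: 7.57
ee_pos: [0.4421, -0.1228, 0.1001]
eef_rot: [0.111, 0.994, 0.0, -0.0]
ft_force: [1.0, 0.5, -2.1]
width: 0.0147
grip_force: 50.0
```

Emit:
apply_moves([
  [0, 0, 0, 0, 0, 2, -1],
  [0, 0, 0, 0, 0, 4, -1],
  [0, 0, 0, 0, 0, 6, -1],
  [0, 0, 0, 0, 0, 8, -1],
  [0, 0, 0, 0, 0, 8, -1],
  [0, 0, 0, 0, 0, 8, -1],
])

```text
time: 8.07
ee_pos: [0.4423, -0.1229, 0.0924]
eef_rot: [0.111, 0.994, -0.0, -0.0]
ft_force: [-0.2, 0.5, -1.5]
width: 0.015
grip_force: 50.0
```

Emit:
apply_moves([
  [0, 0, 0, 0, 0, 0.7, -1],
  [0, 0, 0, 0, 0, 1.4, -1],
  [0, 0, 0, 0, 0, 2, -1],
  [0, 0, 0, 0, 0, 2, -1],
])

```text
time: 8.4
ee_pos: [0.4423, -0.1228, 0.0904]
eef_rot: [0.111, 0.994, 0.0, -0.0]
ft_force: [-0.2, 0.0, -1.5]
width: 0.0153
grip_force: 50.0
```

Emit:
apply_moves([
  [0, 0, 0, 0, 0, 0.5, -1],
  [0, 0, 0, 0, 0, 1, -1],
  [0, 0, 0, 0, 0, 1, -1],
])

```text
time: 8.65
ee_pos: [0.4423, -0.1228, 0.0894]
eef_rot: [0.111, 0.994, 0.0, -0.0]
ft_force: [0.9, -1.0, -2.7]
width: 0.0149
grip_force: 50.0
```

Emit:
apply_moves([
  [0, 0, 0, 0, 0, 0.5, -1],
  [0, 0, 0, 0, 0, 1, -1],
  [0, 0, 0, 0, 0, 1, -1],
])

```text
time: 8.9
ee_pos: [0.4423, -0.1228, 0.0884]
eef_rot: [0.111, 0.994, 0.0, -0.0]
ft_force: [0.2, -0.8, -1.8]
width: 0.0152
grip_force: 50.0
```

Emit:
apply_moves([
  [0, 0, 0, 0, 0, 0.5, -1],
  [0, 0, 0, 0, 0, 1, -1],
  [0, 0, 0, 0, 0, 1, -1],
])

```text
time: 9.15
ee_pos: [0.4423, -0.1228, 0.0874]
eef_rot: [0.111, 0.994, 0.0, -0.0]
ft_force: [-0.0, -0.3, -2.3]
width: 0.0155
grip_force: 50.0
```

Emit:
apply_moves([
  [0, 0, 0, 0, 0, 0.5, -1],
  [0, 0, 0, 0, 0, 1, -1],
  [0, 0, 0, 0, 0, 1, -1],
])

```text
time: 9.4
ee_pos: [0.4423, -0.1228, 0.0864]
eef_rot: [0.111, 0.994, 0.0, -0.0]
ft_force: [-0.3, -0.2, -2.2]
width: 0.0148
grip_force: 50.0
```

Emit:
apply_moves([
  [0, 0, 0, 0, 0, 0.5, -1],
  [0, 0, 0, 0, 0, 1, -1],
  [0, 0, 0, 0, 0, 1, -1],
])

```text
time: 9.65
ee_pos: [0.4423, -0.1228, 0.0854]
eef_rot: [0.111, 0.994, 0.0, -0.0]
ft_force: [-0.3, -0.2, -1.9]
width: 0.0152
grip_force: 50.0
```

Emit:
apply_moves([
  [0, 0, 0, 0, 0, 0.5, -1],
  [0, 0, 0, 0, 0, 1, -1],
  [0, 0, 0, 0, 0, 1, -1],
])

```text
time: 9.9
ee_pos: [0.4423, -0.1228, 0.0844]
eef_rot: [0.111, 0.994, 0.0, -0.0]
ft_force: [-0.8, 0.2, -1.9]
width: 0.015
grip_force: 50.0
```

Emit:
apply_moves([
  [0, 0, 0, 0, 0, 0.5, -1],
  [0, 0, 0, 0, 0, 1, -1],
  [0, 0, 0, 0, 0, 1, -1],
])

```text
time: 10.15
ee_pos: [0.4424, -0.1228, 0.0835]
eef_rot: [0.111, 0.994, 0.0, 0.0]
ft_force: [0.2, -0.3, -0.5]
width: 0.015
grip_force: 50.0
```

Emit:
apply_moves([
  [0, 0, 0, 0, 0, 0.5, -1],
  [0, 0, 0, 0, 0, 1, -1],
  [0, 0, 0, 0, 0, 1, -1],
])

```text
time: 10.4
ee_pos: [0.4427, -0.1229, 0.0829]
eef_rot: [0.111, 0.994, 0.0, 0.0]
ft_force: [-1.1, 0.5, 5.2]
width: 0.015
grip_force: 50.0
```

Emit:
apply_moves([
  [0, 0, 0, 0, 0, 0.25, -1],
  [0, 0, 0, 0, 0, 0.5, -1],
  [0, 0, 0, 0, 0, 0.5, -1],
])

```text
time: 10.65
ee_pos: [0.4429, -0.1229, 0.0827]
eef_rot: [0.111, 0.994, 0.0, 0.0]
ft_force: [-2.2, 0.4, 9.4]
width: 0.015
grip_force: 50.0
```

Emit:
apply_moves([
  [0, 0, 0, 0, 0, 0.2, -1],
  [0, 0, 0, 0, 0, 0.4, -1],
  [0, 0, 0, 0, 0, 0.4, -1],
])

```text
time: 10.9
ee_pos: [0.4428, -0.1229, 0.0823]
eef_rot: [0.111, 0.994, 0.0, 0.0]
ft_force: [-2.0, 0.2, 8.6]
width: 0.0153
grip_force: 50.0
```

Emit:
apply_moves([
  [0, 0, 0, 0, 0, 0.3, -1],
  [0, 0, 0, 0, 0, 0.6, -1],
  [0, 0, 0, 0, 0, 0.6, -1],
])

```text
time: 11.15
ee_pos: [0.4427, -0.1229, 0.0815]
eef_rot: [0.111, 0.994, 0.0, 0.0]
ft_force: [-1.6, 0.6, 5.4]
width: 0.0152
grip_force: 50.0
```

Emit:
apply_moves([
  [0, 0, 0, 0, 0, 0.4, -1],
  [0, 0, 0, 0, 0, 0.8, -1],
  [0, 0, 0, 0, 0, 0.8, -1],
])

```text
time: 11.4
ee_pos: [0.4425, -0.1229, 0.0804]
eef_rot: [0.111, 0.994, 0.0, 0.0]
ft_force: [-0.3, 0.0, 2.8]
width: 0.0152
grip_force: 50.0
```

Emit:
apply_moves([
  [0, 0, 0, 0, 0, 0.3, -1],
  [0, 0, 0, 0, 0, 0.6, -1],
  [0, 0, 0, 0, 0, 0.6, -1],
])

```text
time: 11.65
ee_pos: [0.4424, -0.1228, 0.0795]
eef_rot: [0.111, 0.994, 0.0, 0.0]
ft_force: [-0.4, 0.0, 1.4]
width: 0.0153
grip_force: 50.0
```

Emit:
apply_moves([
  [0, 0, 0, 0, 0, 0.2, -1],
  [0, 0, 0, 0, 0, 0.4, -1],
  [0, 0, 0, 0, 0, 0.4, -1],
])

```text
time: 11.9
ee_pos: [0.4424, -0.1228, 0.0791]
eef_rot: [0.111, 0.994, 0.0, -0.0]
ft_force: [0.3, 1.0, 1.7]
width: 0.0152
grip_force: 50.0
```

Emit:
apply_moves([
  [0, 0, 0, 0, 0, 0.2, -1],
  [0, 0, 0, 0, 0, 0.4, -1],
  [0, 0, 0, 0, 0, 0.4, -1],
])

```text
time: 12.15
ee_pos: [0.4425, -0.1229, 0.0789]
eef_rot: [0.111, 0.994, 0.0, 0.0]
ft_force: [-0.7, -0.7, 3.5]
width: 0.0151
grip_force: 50.0
```

Emit:
apply_moves([
  [0, 0, 0, 0, 0, 0.2, -1],
  [0, 0, 0, 0, 0, 0.4, -1],
  [0, 0, 0, 0, 0, 0.4, -1],
])

```text
time: 12.4
ee_pos: [0.4426, -0.1229, 0.0787]
eef_rot: [0.111, 0.994, 0.0, 0.0]
ft_force: [-1.7, 0.7, 7.0]
width: 0.0151
grip_force: 50.0
```

The spring snapped and the hard stop is confirmed: the force fell from about 11 N to 3 N over 4 mm, then climbed again. Now I'll withdraw.

Emit:
apply_moves([
  [0, 0, 0, 0, 0, -3, -1],
  [0, 0, 0, 0, 0, -10, -1],
  [0, 0, 0, 0, 0, -20, -1],
  [0, 0, 0, 0, 0, -35, -1],
  [0, 0, 0, 0, 0, -60, -1],
  [0, 0, 0, 0, 0, -90, -1],
  [0, 0, 0, 0, 0, -115, -1],
  [0, 0, 0, 0, 0, -120, -1],
  [0, 0, 0, 0, 0, -120, -1],
  [0, 0, 0, 0, 0, -120, -1],
])

```text
time: 13.23
ee_pos: [0.442, -0.1227, 0.1979]
eef_rot: [0.111, 0.994, 0.0, -0.0]
ft_force: [-0.1, -0.1, -2.2]
width: 0.015
grip_force: 50.0
```

Emit:
apply_moves([
  [0, 0, 0, 4, 20, 0, -1],
  [0, 0, 0, 12, 55, 0, -1],
  [0, 0, 0, 20, 93, 0, -1],
  [0, 0, 0, 28, 131, 0, -1],
  [0, 0, 0, 36, 169, 0, -1],
  [0, 0, 0, 44, 207, 0, -1],
  [0, 0, 0, 52, 245, 0, -1],
  [0, 0, 0, 60, 283, 0, -1],
  [0, 0, 0, 68, 321, 0, -1],
  [0, 0, 0, 72, 341, 0, -1],
  [0, 0, 0, 74, 349.7, 0, -1],
  [0, 0, 0, 74, 349.7, 0, -1],
  [0, 0, 0, 74, 349.7, 0, -1],
  [0, 0, 0, 74, 349.7, 0, -1],
  [0, 0, 0, 74, 349.7, 0, -1],
])

```text
time: 14.48
ee_pos: [0.4478, 0.2327, 0.1983]
eef_rot: [0.112, 0.994, -0.0, -0.0]
ft_force: [0.6, -0.2, -2.0]
width: 0.0147
grip_force: 50.0
```

Run:
```python
from h import *
c=cam('wrist'); d=cam('wrist'); s=r.read_state(); e=s['ee_pos']; print(e)
W=cloud(c); m=(W[...,2]>.058)&(W[...,2]<.066)&(np.hypot(W[...,0]-.446,W[...,1]-.236)<.05)
print(cv2.minAreaRect(W[m][:,:2].astype(np.float32)*1000))
u,v=map(int,proj(c,[.446,.235,.09])); print(u-40,v-40,proj(c,[*e[:2],e[2]-.065]),proj(c,[.4465,.235,.062]))
cv2.imwrite('pics/w4.png',cv2.resize(c['pixels'][v-40:v+40,u-40:u+40,::-1],(480,480),interpolation=2))
```

```text
[0.44770779 0.2333433  0.19850911]
((446.4278564453125, 235.42059326171875), (64.3187255859375, 64.02407836914062), 13.452911376953125)
219 148 (np.float64(258.6287915941941), np.float64(203.81186230616905)) (np.float64(259.3855993455155), np.float64(183.1801503808935))
```

View pics/w4.png

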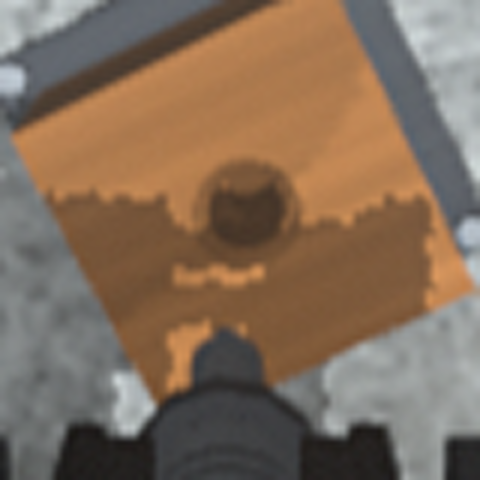

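In the crop the stand hole is at (247,208) and the tip at (226,332), so the tip needs about 2.5 mm more along +y. I'll correct that, lower it and re-check.

Emit:
apply_moves([
  [0, 0, 0, 1.5, 2.2, 20, -1],
  [0, 0, 0, 1.5, 2.2, 40, -1],
  [0, 0, 0, 1.5, 2.2, 54, -1],
  [0, 0, 0, 1.5, 2.2, 60, -1],
  [0, 0, 0, 1.5, 2.2, 60, -1],
  [0, 0, 0, 1.5, 2.2, 60, -1],
  [0, 0, 0, 1.5, 2.2, 60, -1],
])

```text
time: 15.17
ee_pos: [0.4471, 0.2372, 0.1395]
eef_rot: [0.111, 0.994, 0.001, 0.001]
ft_force: [-0.4, -0.1, -1.1]
width: 0.0147
grip_force: 50.0
```

Run:
```python
from h import *
c=cam('wrist'); d=cam('wrist'); s=r.read_state(); e=s['ee_pos']; print(e,s['ft_force'])
u,v=map(int,proj(c,[.446,.235,.068])); print(u-24,v-24,proj(c,[*e[:2],e[2]-.065]),proj(c,[.4465,.235,.062]),c['f'],c['position'])
cv2.imwrite('pics/w5.png',cv2.resize(c['pixels'][v-24:v+24,u-24:u+24,::-1],(480,480),interpolation=2))
```

```text
[0.44703726 0.2372945  0.1394516 ] [-0.7673395  -0.03862939 -1.40852601]
231 176 (np.float64(257.88970993853366), np.float64(203.71175458122593)) (np.float64(255.16959980224698), np.float64(199.56781600929637)) 278.59080806717196 [0.37797494 0.25138876 0.30136188]
```

View pics/w5.png

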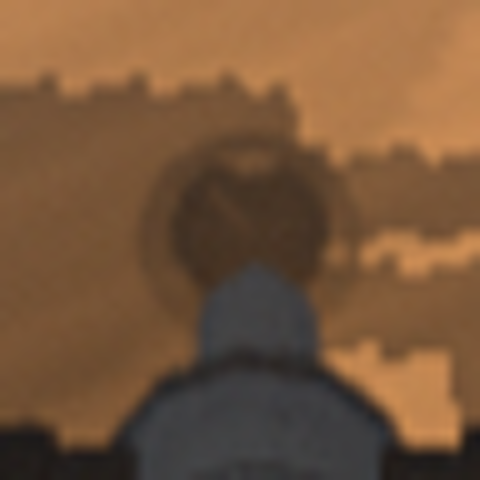

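In the close crop the hole is at (250,228) and the tip at (257,265), so alignment is within 0.7 mm. I'll lower the punch into the stand.

Emit:
apply_moves([
  [0, 0, 0, 0, -0.6, 5, -1],
  [0, 0, 0, 0, -0.6, 10, -1],
  [0, 0, 0, 0, -0.6, 14, -1],
  [0, 0, 0, 0, -0.6, 17, -1],
  [0, 0, 0, 0, -0.6, 20, -1],
  [0, 0, 0, 0, -0.6, 23, -1],
  [0, 0, 0, 0, -0.6, 26, -1],
  [0, 0, 0, 0, -0.6, 26, -1],
])

```text
time: 15.93
ee_pos: [0.4461, 0.2363, 0.1118]
eef_rot: [0.111, 0.994, -0.0, -0.0]
ft_force: [-0.0, 0.2, -1.7]
width: 0.0148
grip_force: 50.0
```

Emit:
apply_moves([
  [0, 0, 0, 0, 0, 5, -1],
  [0, 0, 0, 0, 0, 10, -1],
  [0, 0, 0, 0, 0, 15, -1],
  [0, 0, 0, 0, 0, 20, -1],
  [0, 0, 0, 0, 0, 25, -1],
  [0, 0, 0, 0, 0, 29, -1],
  [0, 0, 0, 0, 0, 31, -1],
  [0, 0, 0, 0, 0, 32, -1],
  [0, 0, 0, 0, 0, 32, -1],
])

```text
time: 16.68
ee_pos: [0.4463, 0.2364, 0.0803]
eef_rot: [0.111, 0.994, -0.0, -0.0]
ft_force: [0.1, 0.3, -2.0]
width: 0.0156
grip_force: 50.0
```

Emit:
apply_moves([
  [0, 0, 0, 0, 0, 0.7, -1],
  [0, 0, 0, 0, 0, 1.5, -1],
  [0, 0, 0, 0, 0, 1.5, -1],
])

```text
time: 16.93
ee_pos: [0.4464, 0.2365, 0.079]
eef_rot: [0.111, 0.994, 0.0, 0.0]
ft_force: [1.1, -0.9, -1.3]
width: 0.0148
grip_force: 50.0
```

Emit:
apply_moves([
  [0, 0, 0, 0, 0, 0.5, -1],
  [0, 0, 0, 0, 0, 1, -1],
  [0, 0, 0, 0, 0, 1, -1],
])

```text
time: 17.18
ee_pos: [0.4463, 0.2365, 0.0779]
eef_rot: [0.111, 0.994, 0.0, 0.0]
ft_force: [-1.0, -0.2, -0.9]
width: 0.015
grip_force: 50.0
```

Emit:
apply_moves([
  [0, 0, 0, 0, 0, 0.4, -1],
  [0, 0, 0, 0, 0, 0.8, -1],
  [0, 0, 0, 0, 0, 0.8, -1],
])

```text
time: 17.43
ee_pos: [0.4465, 0.2365, 0.0776]
eef_rot: [0.111, 0.994, 0.0, 0.0]
ft_force: [-3.0, -2.2, 4.7]
width: 0.0154
grip_force: 50.0
```

The collar is seated, with the force up by about 6 N. I'll release and rise.

Emit:
apply_moves([
  [0, 0, 0, 0, 0, -0.7, -1],
  [0, 0, 0, 0, 0, -0.7, -0.5],
  [0, 0, 0, 0, 0, -0.7, 0],
  [0, 0, 0, 0, 0, -0.7, 0.4],
  [0, 0, 0, 0, 0, -0.7, 0.4],
  [0, 0, 0, 0, 0, -0.7, 0.4],
  [0, 0, 0, 0, 0, -0.7, 0.4],
  [0, 0, 0, 0, 0, -0.7, 0.4],
  [0, 0, 0, 0, 0, -0.7, 0.4],
  [0, 0, 0, 0, 0, -0.7, 0.4],
])

```text
time: 18.27
ee_pos: [0.4464, 0.2365, 0.0778]
eef_rot: [0.111, 0.994, 0.0, 0.0]
ft_force: [-0.2, -0.9, 0.2]
width: 0.0593
grip_force: 0.0
```

Emit:
apply_moves([
  [0, 0, 0, 0, 0, -10, 0.4],
  [0, 0, 0, 0, 0, -30, 0.4],
  [0, 0, 0, 0, 0, -60, 0.4],
  [0, 0, 0, 0, 0, -90, 0.4],
  [0, 0, 0, 0, 0, -120, 0.4],
  [0, 0, 0, 0, 0, -145, 0.4],
  [0, 0, 0, 0, 0, -150, 0.4],
  [0, 0, 0, 0, 0, -150, 0.4],
  [0, 0, 0, 0, 0, -150, 0.4],
])

```text
time: 19.02
ee_pos: [0.4462, 0.2363, 0.2277]
eef_rot: [0.111, 0.994, 0.0, -0.0]
ft_force: [0.6, 0.3, -0.0]
width: 0.0609
grip_force: 0.0
```

Run:
```python
from h import *
c=cam('wrist'); d=cam('side'); print(r.read_state()['width'],r.read_state()['ft_force'])
W=cloud(c)
for lo,hi in ((.058,.066),(.123,.136)):
    m=(W[...,2]>lo)&(W[...,2]<hi)&(np.hypot(W[...,0]-.446,W[...,1]-.236)<.05)
    if m.sum()>5: print(lo,m.sum(),cv2.minAreaRect(W[m][:,:2].astype(np.float32)*1000),W[m][:,2].max())
u,v=map(int,proj(c,[.446,.235,.1])); u2,v2=map(int,proj(d,[.446,.235,.09]))
cv2.imwrite('pics/w6.png',np.hstack([cv2.resize(c['pixels'][v-40:v+40,u-40:u+40,::-1],(400,400)),cv2.resize(d['pixels'][v2-60:v2+60,u2-60:u2+60,::-1],(400,400))]))
```

```text
0.06096115396247776 [-0.29630223  0.27959211  0.71082289]
0.058 2364 ((446.4900207519531, 235.3976287841797), (64.46097564697266, 64.21246337890625), 13.35959529876709) 0.06599615141792659
0.123 181 ((445.3473815917969, 235.57533264160156), (14.974143028259277, 14.815924644470215), 46.12384796142578) 0.13104251689248736
```

View pics/w6.png

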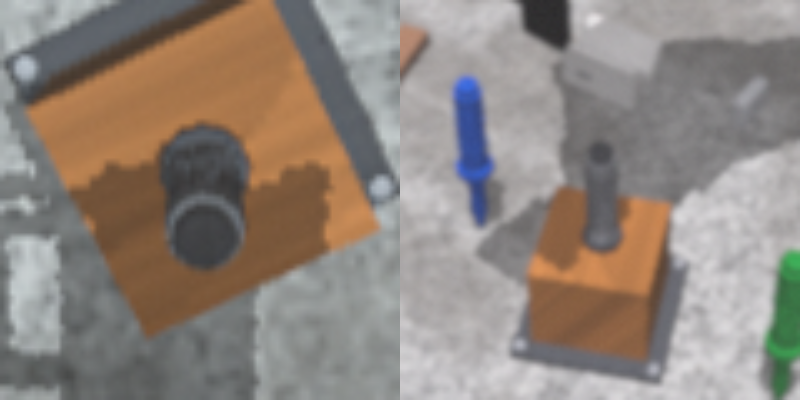

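The punch stands upright at (205,190) in the wrist crop and (603,200) in the side crop. Its collar is on the block, its cap top is at about 0.131 m, and the gripper is clear.

```bash
python3 -c "
from bench import r
print(r.close_job())"
```

```text
the job is handed in; nothing more can be done
None
```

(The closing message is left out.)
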